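# Set the telescoping hold-down on a shaker bottle

## Task

Secure the amber bottle on the orbital shaker with the telescoping hold-down above it: twist the orange grip counter-clockwise (seen from above) until the inner section is free, lower it gently, without letting it fall, until its sprung pad presses the bottle cap down with about 7 newtons, and then, keeping that pressure, twist the grip clockwise until it comes up against its stop, so that the pressure stays on when you let go. Never slide the section while it is clamped, do not force the grip past its stop, do not squash or shift the bottle, and leave the other things on the bench alone.

Things in the scene. Friction and masses are not known exactly. Their poses are not given: they have to be found in the camera images.
- grip (a point): Centre of the orange wing grip on top of the telescoping inner section: a block 44 mm long (point x), 14 mm thick (point y), 32 mm high, 16 mm above and below this point; clear all round from above. A black flange 21 mm across begins 16 mm below the point. z runs up the telescope's axis. Turns and slides with the section; about 0.25 m above the table when the pad stands on the bottle.
- tube_top (a point): Top of the fixed grey outer tube (27 mm across) on the telescope's axis, 175 mm above the platform. When the pad presses the bottle, the centre of the grip is 22 to 39 mm above this point.
- section (a joint): How far the inner section is slid, in m; grows upward, from -0.012 to 0.031. Free, it falls under its own weight (about 0.13 kg) unless held, with 0.3 N of sliding friction; fully clamped, it holds more than 12 N. The pad first touches the cap at a value between -0.006 and 0.008, depending on its screw stem.
- twist (a joint): Turn of the grip and inner section, rad; grows clockwise seen from above, which locks. 0 is the open stop, 1.15 the lock stop. It starts locked, at 1.05 to 1.11. The eccentric bites from about 0.75 on; under 0.65 the section is free, from 0.95 on it is clamped. Turning takes 0.1 to 0.2 N m; at the lock stop the torque climbs steeply (about 45 N m per rad), and past 1.20 the stop breaks.
- hold_down: Fixed stand bolted to the platform: column 60 mm behind the telescope's axis, arm, outer tube, and in it the inner section with grip and pad. Origin on the platform, under the axis; z up, x to the column. The pad, a 28 mm rubber disc that does not turn with the grip, has a spring of 4 N/mm (6 mm travel). Its screw stem varies: unpressed, its underside is 108 to 122 mm below the grip's centre.
- clamp_shoe: One of the two nylon shoes inside the outer tube (hidden) that the eccentric squeezes against the inner section. Its contact force is the clamping force: zero when free, about 30 N at the lock stop. Origin on the telescope's axis, 156 mm above the platform.
- bottle: Amber screw-cap bottle, 47 mm diameter, 92 mm high, black cap 34 mm across, standing on the shaker under the pad, up to 5 mm off its axis. Origin at the centre of its underside, z up. Weighs about 0.12 kg.
- shaker: White bench orbital shaker, 190 x 200 mm, standing still and fixed to the table; platform with black ribbed mat, top 50 mm above the table. Origin on the table under its centre (also under the telescope's axis), x towards the hold-down's column, z up.
- wash_bottle: White wash bottle with red cap, 68 x 107 x 224 mm, a bystander; origin at the centre of its underside.
- spare_bottle: Clear bottle with pink contents and blue cap, 56 mm diameter, 105 mm high, a bystander; origin at the centre of its underside.
- jar: Small jar with red lid, 42 mm diameter, 56 mm high, a bystander; origin at the centre of its underside.
- timer: White laboratory timer, 66 x 62 x 18 mm, a bystander; origin at the centre of its underside.

How it is judged:
By the outcome, as a careful person would: the job done as asked, in the order asked, and still so for the second after the job is handed in, with the robot touching nothing.
It also fails if it takes over 50 s, if anything falls off the work surface, if the arm or the gripper's body presses on something with over 40 N, if the wrist force passes 120 N, or if a joint passes its speed limit or range.

## Robot

A 6-joint arm with a two-finger parallel gripper is mounted at the origin on a cart in front of the work surface, level with it; the furniture and walls round the work are solid. World frame = base frame: x ahead of the robot, y to its left, z up, the work surface at z = 0. Lengths are in m, angles in rad, forces in N, time in s.
With the tool pointing down it reaches from about 0.35 to 0.775 m from the base axis. Payload 5.5 kg.
Tool frame: the origin (TCP) lies at the very end of the fingers, on their centre line; the grasp point (between the pads) lies env.hold_point_z behind it (env.hold_point_z is the distance from the TCP to the grasp point, in m); z points along the fingers, y is the line along which they close (so a half turn about z gives the same grasp; the last joint's range is limited). The gripper opens to 85 mm and grips with 20 to 120 N. Pads are 22 mm wide; open, the fingers measure 114 mm over their backs; the gripper's body (76 mm by 85 mm) begins 54 mm behind the grasp point. The pads swing forward as they close: fully open they stand 13 mm farther back than shut.
Start: joints at [1.15, 0.313, 0.046, 1.304, 0, 1.431], TCP at [0.159, 0.553, 0.231] pointing down, gripper open.
Joint ranges: [-2.76, 2.76], [-0.86, 1.69], [-1.03, 1.26], [-2.2, 2.34], [-1.47, 1.5], [-3.14, 3.14]. Speed limits (rad/s): [2.57, 2.57, 3.14, 3.14, 3.14, 3.14].

## Interface

Orientations are given as a unit quaternion [w, x, y, z].
In Python, from workcell import env gives the robot as it stands.
- The arm moves only by the tool carry_out, never from a script. Its argument "steps" is a list of rows, each a list of 3 entries, a list of its own where there are three numbers: the turn, a rotation vector about the tool's x, y, z in degrees, then the shift along the tool's x, y, z in cm, then the closure in counts, from 0 (fully open) to 255 (shut). A call has exactly 8 rows; each row is the pose to reach, as a shift and turn from the pose commanded when the call began, along the tool's axes at that moment; what a row does not reach only later rows make up. A row lasts 1/8 s, in which the tool goes at most 62.5 mm and 10.7 degrees, less where a joint would pass 70% of its speed; a pose out of reach is approached as far as the arm can. A call with a gripper value outside its range is refused whole. The fingers move at their own pace and stop on an object; "force" is the grip in N (left out, the last holds). Time passes only in rows, so rows that repeat a pose let the fingers close, or fill a call up. It gives the time, the measured TCP pose, the force, the opening and the grip force at its end, in the units of the state.
- env.get_state(): the state, without advancing time (a new reading comes with each control period).
- env.read_camera(name): name is "scene" or "top" or "wrist"; returns (picture, depth): 480x640x3 uint8, red, green, blue; 480x640 float32, m along the optical axis (not along the pixel's ray), 0 where there is no reading.
- env.get_calibration(name): a dict with "fx", "fy", "cx", "cy" (pixels), "D" ([k1, k2, p1, p2, k3] as OpenCV has them; the pictures are not rectified), "origin" and "orientation" of the camera in the world. Camera axes: x right, y up, looking along -z (the intrinsics and any distortion apply to the point x, -y, -z); pixel columns grow to the right and rows downward; lengths in m; the calibration is good to about 2 mm. A picture is of the moment at which its call begins: read the wrist's pose just before it. get_calibration takes no time and is no camera call; for the wrist camera it gives the pose at the moment of the call.
- env.hand_in(): hands the job in; it is judged then, once.
The state is a dict: "clock": time; "joint_pos": joint angles; "qvel": joint speeds; "tau": joint torques, N m; "tcp_pos": TCP position; "orientation": TCP orientation; "wrist_force": force on the tool from outside, world axes, zero at the start; "ft_torque": the same for the moment, N m; "finger_gap": finger opening in m; "grip_force": force on a finger pad.
Only numpy, scipy, OpenCV 4.12 (cv2) and the standard library are available. Lean on these libraries where they do the work, as an engineer would, in place of code of your own. Each camera call takes 0.05 s, during which the arm holds its last target. There are 200 camera calls.

## Working session

There is one attempt and no reset: what is moved stays moved. The work goes in short steps, Python scripts to look and compute and a tool call to move; the robot and the scene stay as the last step left them, time stands still between calls to the robot, and variables do not carry over. Pictures are saved under pics/ and viewed, at most 10 in all, crops included, and the job is handed in when it is done.

Besides the shell and the picture viewer there is one more tool, called as name([rows], argument=value, ...), one row to a line, values as JSON. carry_out: Moves the arm, as the interface text tells. Its arguments: {"type":"object","properties":{"steps":{"type":"array","items":{"type":"array"}},"force":{"type":"number"}},"required":["steps"]}

```bash
ls; mkdir -p pics; cat > h.py <<'E'
import numpy as np, cv2
from workcell import env
from scipy.spatial.transform import Rotation as R
def Rq(q): return R.from_quat([q[1],q[2],q[3],q[0]]).as_matrix()
def pts(name, uv, d, cal=None):
    c=cal or env.get_calibration(name)
    K=np.array([[c['fx'],0,c['cx']],[0,c['fy'],c['cy']],[0,0,1.]])
    n=cv2.undistortPoints(np.array(uv,float).reshape(-1,1,2),K,np.array(c['D'],float)).reshape(-1,2)
    p=np.c_[n[:,0],-n[:,1],-np.ones(len(n))]*np.array(d,float).reshape(-1,1)
    return p@Rq(c['orientation']).T+np.array(c['origin'])
def ray(name,uv,z,cal=None):
    c=cal or env.get_calibration(name); o=np.array(c['origin'])
    p=pts(name,uv,np.ones(len(np.array(uv).reshape(-1,2))),c)-o
    return o+p*((z-o[2])/p[:,2:3])
E
python3 - <<'E'
from h import *
print(env.hold_point_z); s=env.get_state(); print(s)
for n in ['scene','top','wrist']:
    c=env.get_calibration(n); print(n,c)
    im,d=env.read_camera(n); np.savez(f'{n}0.npz',im=im,d=d); cv2.imwrite(f'pics/{n}0.png',im[:,:,::-1])
a=cv2.imread('pics/scene0.png');b=cv2.imread('pics/top0.png')
cv2.imwrite('pics/both.png',cv2.resize(np.hstack([a,b]),(800,300)))
E
```

```text
pics
0.0187
{'clock': 0.0, 'joint_pos': array([ 1.15038184e+00,  3.14036422e-01,  4.49847942e-02,  1.30361495e+00,
       -4.87970022e-06,  1.43119272e+00]), 'qvel': array([-7.34057329e-05,  1.95170738e-03,  1.00400249e-04,  7.45578091e-04,
        7.43042083e-04,  3.85957309e-04]), 'tau': array([ 1.84572651e-03, -4.80619740e+01,  2.98536408e+01,  1.92646973e-02,
       -2.23273641e-04, -5.35877689e-06]), 'tcp_pos': array([0.15915295, 0.55199942, 0.23039077]), 'orientation': array([-2.56090443e-04,  1.39944513e-01,  9.90158906e-01, -8.99379130e-04]), 'wrist_force': array([ 0.36972406, -0.46362436, -0.18048026]), 'ft_torque': array([0.00122687, 0.0129313 , 0.00347625]), 'grip_force': 0.0, 'finger_gap': 0.08524999703783886}
scene {'fx': 469.7453835928629, 'fy': 469.7453835928629, 'cx': 321.0323013761038, 'cy': 243.59383581500126, 'D': array([-0.10085334,  0.        ,  0.        ,  0.        ,  0.        ]), 'origin': array([ 0.07205904, -1.01694371,  0.73775498]), 'orientation': array([ 0.83083081,  0.51219804, -0.11872333, -0.18242286])}
top {'fx': 593.6780393137675, 'fy': 593.6780393137675, 'cx': 317.64949166986986, 'cy': 239.50742415735303, 'D': array([0.03159073, 0.        , 0.        , 0.        , 0.        ]), 'origin': array([0.22464146, 0.00299153, 1.7809008 ]), 'orientation': array([ 0.71465866,  0.0738604 , -0.06813657, -0.69221749])}
wrist {'fx': 367.8423434482269, 'fy': 367.8423434482269, 'cx': 317.39877280844513, 'cy': 243.0155239801965, 'D': array([0.00161311, 0.        , 0.        , 0.        , 0.        ]), 'origin': array([0.08201918, 0.57515756, 0.37371903]), 'orientation': array([ 0.78843346, -0.12997587, -0.09638825,  0.59345451])}
```

View pics/both.png

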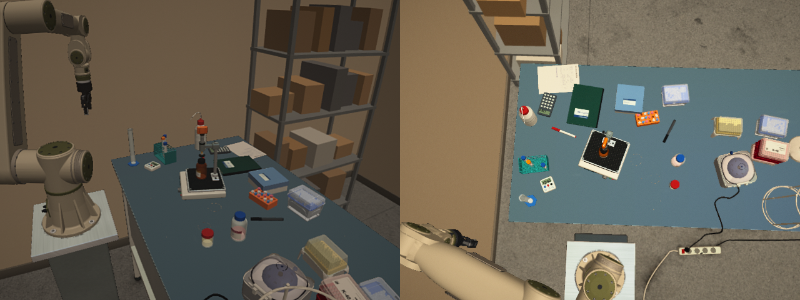

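The scene shows the shaker with the hold-down (scene about px (325,270), top about px (325,245) full-size). Next I'll crop in on both.

```bash
python3 - <<'E'
from h import *
a=cv2.imread('pics/scene0.png')[170:330,270:380];b=cv2.imread('pics/top0.png')[190:300,260:400]
cv2.imwrite('pics/crop.png',np.hstack([cv2.resize(a,(378,550),interpolation=2),cv2.resize(b,(420,550),interpolation=2)]))
for n in ['scene','top']:
    z=np.load(n+'0.npz');im=z['im'];d=z['d']
    h=cv2.cvtColor(im,cv2.COLOR_RGB2HSV)
    m=((h[...,0]>5)&(h[...,0]<18)&(h[...,1]>170)&(h[...,2]>120)).astype(np.uint8)
    k,l,st,ce=cv2.connectedComponentsWithStats(m)
    for i in range(1,k):
        if st[i,4]>12:
            v,u=np.where(l==i); dd=d[v,u]; ok=dd>0
            print(n,st[i],ce[i],pts(n,[ce[i]],[np.median(dd[ok])])[0] if ok.any() else None)
E
```

```text
scene [316 202  16   7  60] [323.73333333 204.15      ] [ 0.55760484 -0.00929545  0.29146496]
scene [258 218   6   6  24] [260.95833333 220.58333333] [0.49681928 0.33561208 0.11755727]
scene [407 302   5   6  16] [409.5   304.375] [ 0.74668071 -0.16191441  0.02565067]
scene [399 307  45  22 178] [423.00561798 318.15730337] [ 0.74129273 -0.23104507  0.02645644]
scene [426 312   6   7  27] [428.92592593 315.2962963 ] [ 0.76444266 -0.22568807  0.02515575]
top [376 177  39  26 499] [394.74549098 190.13426854] [ 0.74429463 -0.20816145  0.02494305]
top [323 220   9  18  89] [327.28089888 228.02247191] [ 0.55850642 -0.00368217  0.29374307]
top [319 242  13   8  56] [324.94642857 246.625     ] [0.54349518 0.00059745 0.11761721]
top [202 255   8   8  38] [205.5        258.63157895] [0.49750957 0.33785945 0.12148829]
```

View pics/crop.png

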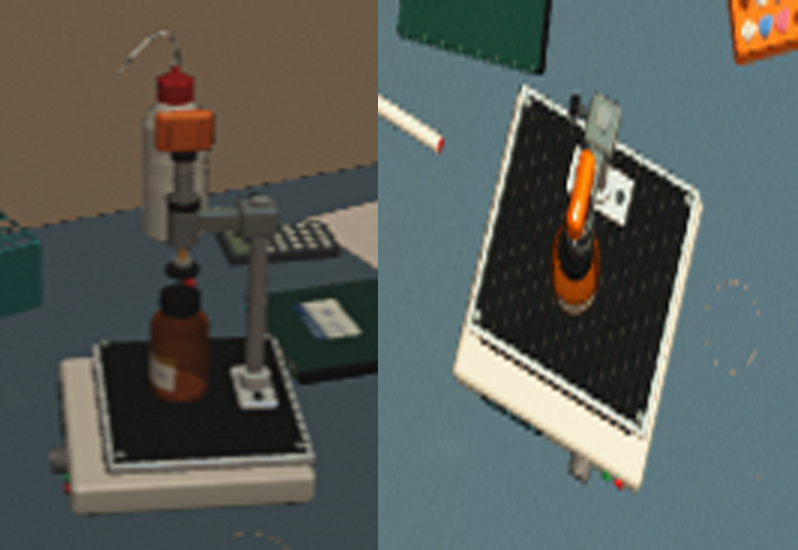

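The crop shows the orange grip raised well above the tube, with the pad clear of the cap. The column is on the far side of the axis from the robot. Next, grip orientation and wrist-camera geometry.

```bash
python3 - <<'E'
from h import *
s=env.get_state(); T=Rq(s['orientation']); print('tool axes',T.round(3).tolist())
c=env.get_calibration('wrist'); print('cam in tool',(T.T@(c['origin']-s['tcp_pos'])).round(4)); print((T.T@Rq(c['orientation'])).round(3).tolist())
z=np.load('top0.npz');im=z['im'];d=z['d']
h=cv2.cvtColor(im,cv2.COLOR_RGB2HSV)
m=((h[...,0]>4)&(h[...,0]<18)&(h[...,1]>170)&(h[...,2]>110))
v,u=np.where(m[215:241,315:340]);v+=215;u+=315
p=ray('top',np.c_[u,v],0.293)
print(p.mean(0),d[v,u]);q=p[:,:2]-p[:,:2].mean(0);w,V=np.linalg.eigh(q.T@q);print(V[:,1],np.degrees(np.arctan2(V[1,1],V[0,1])),np.ptp(q@V[:,1]),np.ptp(q@V[:,0]))
# shaker orientation: white points
w=((h[...,1]<80)&(h[...,2]>130)).astype(np.uint8);w=w[185:310,265:395]
cs=max(cv2.findContours(w,0,1)[0],key=lambda c:cv2.contourArea(cv2.convexHull(c)))
b=cv2.boxPoints(cv2.minAreaRect(cs))+[265,185];B=ray('top',b,0.045);print(B.round(3),B.mean(0))
E
```

```text
tool axes [[-0.961, 0.277, -0.001], [0.277, 0.961, -0.001], [0.0, -0.001, -1.0]]
cam in tool [ 0.0806  0.0006 -0.1432]
[[0.0, 0.948, 0.32], [1.0, -0.0, 0.001], [0.001, 0.32, -0.948]]
[ 0.55785899 -0.00373053  0.293     ] [1.5286928 1.5229684 1.5272081 1.5253239 1.5303653 1.5182574 1.5285858
 1.5245538 1.5260162 1.5225674 1.5274506 1.5230951 1.526687  1.5261976
 1.5265228 1.5226985 1.5280336 1.523946  1.519001  1.5250024 1.5201434
 1.5215054 1.5183101 1.5240681 1.5225834 1.5253032 1.5210015 1.525163
 1.5217816 1.5237025 1.5323725 1.5241166 0.        1.5285667 1.5344242
 1.5239879 1.538602  1.5259602 1.520005  1.5198013 1.5212034 1.5223284
 1.5308181 1.532162  1.5202992 1.5230688 1.5160514 1.5230508 1.5365942
 1.5258665 1.5249774 1.523702  1.5179691 1.5202869 1.5255998 1.5527831
 1.5191067 1.5163448 1.5255964 1.5205468 1.5278602 1.5206494 1.5212735
 1.5240877 1.5190341 1.537385  1.5237468 1.5151769 1.5201191 1.5273727
 1.552188  1.5221684 1.5184968 1.5127865 1.5208348 1.5141312 1.5159866
 1.5211965 1.5205147 1.5181379 1.5419264 1.5276445 1.5205487 1.5213529
 1.5205551 1.5198045 1.5327389 1.5350819 1.5273855 1.5248839 1.5385387
 1.5361742 1.5392756 1.689616 ]
[-0.97058933  0.24074127] 166.06970515704046 0.04654408894689558 0.02641368592876975
[[ 0.492  0.123  0.045]
 [ 0.703  0.051  0.045]
 [ 0.632 -0.14   0.045]
 [ 0.425 -0.064  0.045]] [ 0.56280877 -0.00735948  0.045     ]
```

carry_out([
  [[0,0,0],[0,0,-6],0],
  [[0,0,0],[-3,-2,-11],0],
  [[0,0,0],[-7,-5,-15],0],
  [[0,0,0],[-11,-8.5,-15],0],
  [[0,0,0],[-15.5,-12,-15],0],
  [[0,0,0],[-20,-15.5,-15],0],
  [[0,0,0],[-24.5,-19,-15],0],
  [[0,0,0],[-29,-22.5,-15],0],
])

```text
clock: 1.15
tcp_pos: [0.3763, 0.2543, 0.3812]
orientation: [0.0, 0.14, 0.99, 0.0]
wrist_force: [1.0, -0.3, 0.4]
finger_gap: 0.0855
grip_force: 0.0
```

carry_out([
  [[0,0,0],[-4,-3.5,0],0],
  [[0,0,0],[-8,-7,0],0],
  [[0,0,0],[-12,-10.5,0],0],
  [[0,0,0],[-16,-14,0],0],
  [[0,0,0],[-20,-17,0],0],
  [[0,0,0],[-23,-19,0],0],
  [[0,0,0],[-24.7,-19.9,0],0],
  [[0,0,0],[-24.7,-19.9,0],0],
])

```text
clock: 2.15
tcp_pos: [0.5584, -0.0048, 0.3801]
orientation: [-0.001, 0.141, 0.99, 0.0]
wrist_force: [0.1, 0.5, 0.0]
finger_gap: 0.0853
grip_force: 0.0
```

```bash
python3 - <<'E'
from h import *
s=env.get_state(); print(s['clock'],s['tcp_pos'],s['joint_pos'],s['wrist_force'],s['ft_torque']);T=Rq(s['orientation']);print(T[:,0])
c=env.get_calibration('wrist');im,d=env.read_camera('wrist');np.savez('w1.npz',im=im,d=d,o=c['origin'],q=c['orientation']);cv2.imwrite('pics/w1.png',im[:,:,::-1])
E
```

```text
2.15 [ 0.55840412 -0.00478758  0.38010237] [-1.52396106e-01  2.94352537e-01  3.82421717e-01  1.66066056e+00
  1.24928258e-04  1.30374254e-01] [0.13681508 0.47690826 0.0480621 ] [0.03785463 0.01605994 0.00755397]
[-0.96028454  0.27901681  0.00179606]
```

View pics/w1.png

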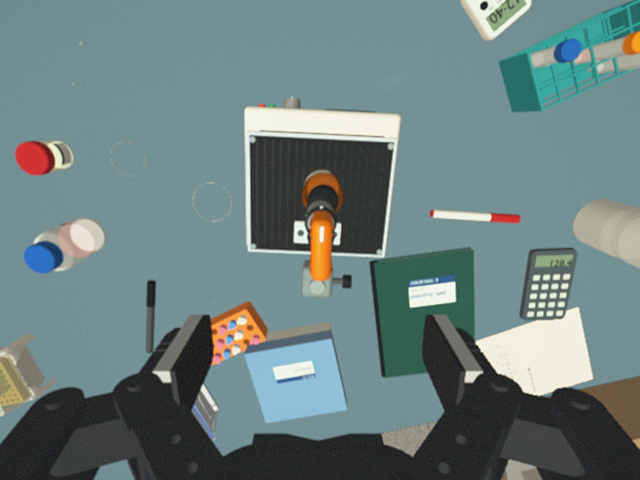

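The grip is at px (321,245) with its long side vertical in the image. The black tube flange is at (320,205), the bottle above that, and the column head at (317,285). The area around the grip is clear. Next I measure it.

```bash
cat > m.py <<'E'
from h import *
import sys
def load(f):
    z=np.load(f); c=env.get_calibration('wrist'); c=dict(c); c['origin']=z['o'];c['orientation']=z['q']; return z['im'],z['d'],c
def grip(f,box=(280,180,360,300)):
    im,d,c=load(f);h=cv2.cvtColor(im,cv2.COLOR_RGB2HSV)
    m=((h[...,0]>4)&(h[...,0]<20)&(h[...,1]>170)&(h[...,2]>110))
    u0,v0,u1,v1=box;v,u=np.where(m[v0:v1,u0:u1]&(d[v0:v1,u0:u1]>0));v+=v0;u+=u0
    P=pts('wrist',np.c_[u,v],d[v,u],c);k=P[:,2]>.2;P=P[k];uv=np.c_[u,v][k]
    zt=np.median(P[P[:,2]>np.percentile(P[:,2],60)][:,2])
    t=abs(P[:,2]-zt)<.006;
    print('ztop',zt,'hist',np.histogram(P[:,2],bins=np.arange(.2,.32,.005)))
    Q=ray('wrist',uv[t],zt,c)[:,:2].astype(np.float32)
    (cx,cy),(w,hh),a=cv2.minAreaRect(Q*1000);print('top face',cx/1000,cy/1000,w,hh,a,t.sum(), Q.mean(0))
    q=Q-Q.mean(0);V=np.linalg.eigh(q.T@q)[1][:,1];print('dir deg',np.degrees(np.arctan(V[1]/V[0])))
grip(sys.argv[1])
E
python3 m.py w1.npz; python3 - <<'E'
from m import load
from h import *
im,d,c=load('w1.npz')
# platform edges: mat colour dark region & shaker white
h=cv2.cvtColor(im,cv2.COLOR_RGB2HSV)
v,u=np.mgrid[90:275,230:415];v=v.ravel();u=u.ravel();P=pts('wrist',np.c_[u,v],d[v,u],c)
k=abs(P[:,2]-.05)<.012;print(k.sum(),np.median(P[k,2]))
# use rays on z=.05
Q=ray('wrist',np.c_[u,v][k],.05,c)[:,:2].astype(np.float32)
print(cv2.minAreaRect(Q*1000))
print([x.round(3) for x in np.sort(cv2.boxPoints(cv2.minAreaRect(Q*1000)),0)])
# column head
k2=(P[:,2]>.17)&(P[:,2]<.3);print('z hist',np.histogram(P[k2,2],np.arange(.17,.31,.01)))
E
```

```text
ztop 0.2968554954686368 hist (array([  0,   0,   0,   0,   2,   9,   0,   0,   0,   0,   0,   0,   2,
         1,  23,  36,  38,  48, 264, 861,   0,   0,   0]), array([0.2  , 0.205, 0.21 , 0.215, 0.22 , 0.225, 0.23 , 0.235, 0.24 ,
       0.245, 0.25 , 0.255, 0.26 , 0.265, 0.27 , 0.275, 0.28 , 0.285,
       0.29 , 0.295, 0.3  , 0.305, 0.31 , 0.315]))
top face 0.55983203125 -0.0024043846130371092 14.20166015625 42.33940505981445 73.43634796142578 1120 [ 0.55981773 -0.00256366]
dir deg -17.485313Traceback (most recent call last):
  File "<stdin>", line 1, in <module>
  File "m.py", line 16, in <module>
    grip(sys.argv[1])
         ~~~~~~~~^^^
IndexError: list index out of range
```

carry_out([
  [[0,0,0.8],[-0.07,0.26,2],0],
  [[0,0,0.8],[-0.07,0.26,4],0],
  [[0,0,0.8],[-0.07,0.26,6],0],
  [[0,0,0.8],[-0.07,0.26,7.5],0],
  [[0,0,0.8],[-0.07,0.26,8.8],0],
  [[0,0,0.8],[-0.07,0.26,9.8],0],
  [[0,0,0.8],[-0.07,0.26,10.0],0],
  [[0,0,0.8],[-0.07,0.26,10.0],0],
])

```text
clock: 3.2
tcp_pos: [0.5593, -0.0014, 0.2816]
orientation: [0.0, 0.147, 0.989, 0.0]
wrist_force: [-0.9, -0.3, -0.1]
finger_gap: 0.0852
grip_force: 0.0
```

```bash
sed -i 's/^grip(sys/if __name__=="__main__": grip(sys/' m.py; python3 - <<'E'
from h import *
s=env.get_state(); print(s['clock'],s['tcp_pos'],s['wrist_force'],s['ft_torque']);T=Rq(s['orientation']);print(T[:,0],T[:,2])
c=env.get_calibration('wrist');im,d=env.read_camera('wrist');np.savez('w2.npz',im=im,d=d,o=c['origin'],q=c['orientation']);cv2.imwrite('pics/w2.png',im[:,:,::-1])
sc,_=env.read_camera('scene');a=sc[160:330,240:400,::-1]
cv2.imwrite('pics/c2.png',np.hstack([cv2.resize(a,(400,425)),cv2.resize(im[100:440,150:490,::-1],(400,425))]))
E
python3 m.py w2.npz
```

```text
3.2 [ 0.55930171 -0.00135921  0.28157426] [-0.91499673 -0.25434558 -0.06422158] [ 0.00099157 -0.02731085  0.02230641]
[-9.56879012e-01  2.90486514e-01 -3.75738574e-04] [ 4.00267547e-04  2.50237834e-05 -9.99999920e-01]
ztop 0.29491062342755836 hist (array([  0,   0,   0,   0,   0,   0,   0,   0,   0,   0,   0,   0,   3,
         8, 113, 142, 156, 183, 328, 224,   0,   0,   0]), array([0.2  , 0.205, 0.21 , 0.215, 0.22 , 0.225, 0.23 , 0.235, 0.24 ,
       0.245, 0.25 , 0.255, 0.26 , 0.265, 0.27 , 0.275, 0.28 , 0.285,
       0.29 , 0.295, 0.3  , 0.305, 0.31 , 0.315]))
top face 0.5420371704101562 0.003244332790374756 14.51097583770752 8.57310676574707 73.13340759277344 596 [0.54259205 0.00295552]
dir deg 72.96891
```

View pics/c2.png

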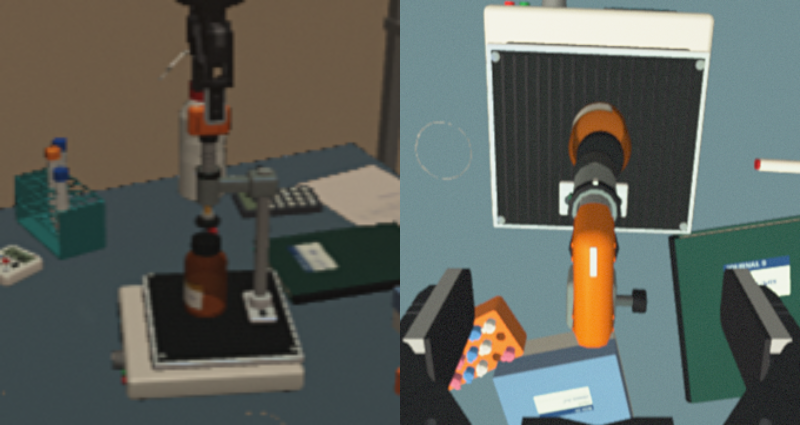

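Left: the gripper hovers straddling the grip. Right: the grip is centred between the fingers, long axis vertical in the picture. My box cut it off, so I re-measure with a bigger one.

```bash
python3 - <<'E'
from m import *
grip('w2.npz',(280,200,370,420))
s=env.get_state();print(s['tcp_pos'])
im,d,c=load('w2.npz')
v,u=np.mgrid[90:420,260:420];v=v.ravel();u=u.ravel();P=pts('wrist',np.c_[u,v],d[v,u],c)
for zl,zh in ((.205,.255),):
    k=(P[:,2]>zl)&(P[:,2]<zh);print(np.histogram(P[k,2],np.arange(zl,zh,.005))[0])
E
```

```text
ztop 0.29676290507475833 hist (array([   0,    0,    0,    0,    0,    0,    0,    0,    0,    0,    0,
          0,    3,    9,  113,  142,  156,  191,  748, 2150,    0,    0,
          0]), array([0.2  , 0.205, 0.21 , 0.215, 0.22 , 0.225, 0.23 , 0.235, 0.24 ,
       0.245, 0.25 , 0.255, 0.26 , 0.265, 0.27 , 0.275, 0.28 , 0.285,
       0.29 , 0.295, 0.3  , 0.305, 0.31 , 0.315]))
top face 0.5589070434570312 -0.0021406192779541014 14.295771598815918 43.990291595458984 72.08467864990234 2867 [ 0.55857545 -0.00205916]
dir deg -17.374823
[ 0.55952803 -0.00147118  0.28184264]
[304 302 277 295 543  40   0   0   0   0]
```

carry_out([
  [[0,0,0.6],[0.04,-0.08,0.4],0],
  [[0,0,0.6],[0.04,-0.08,0.8],0],
  [[0,0,0.6],[0.04,-0.08,1.1],0],
  [[0,0,0.6],[0.04,-0.08,1.1],0],
  [[0,0,0.6],[0.04,-0.08,1.1],100],
  [[0,0,0.6],[0.04,-0.08,1.1],150],
  [[0,0,0.6],[0.04,-0.08,1.1],190],
  [[0,0,0.6],[0.04,-0.08,1.1],210],
], force=40)

```text
clock: 4.3
tcp_pos: [0.5586, -0.002, 0.2704]
orientation: [0.0, 0.152, 0.988, 0.0]
wrist_force: [-0.3, -0.9, 0.3]
finger_gap: 0.015
grip_force: 0.0
```

```bash
cat > st.py <<'E'
from h import *
s=env.get_state();T=Rq(s['orientation'])
print('t',s['clock'],'tcp',(s['tcp_pos']*1000).round(2),'yaw',np.degrees(np.arctan2(T[1,0],T[0,0])).round(2),'F',s['wrist_force'].round(2),'M',s['ft_torque'].round(3),'gap',round(s['finger_gap']*1000,2),'grip',round(s['grip_force'],1),'j6',s['joint_pos'][5].round(3),'Ftool',(T.T@s['wrist_force']).round(2))
E
python3 st.py
```

```text
t 4.3 tcp [558.63  -2.04 270.36] yaw 162.51 F [-0.26 -0.87  0.32] M [-0.    -0.015 -0.016] gap 15.01 grip 0.0 j6 0.158 Ftool [-0.02 -0.91 -0.32]
```

Gap is 15 mm with no contact yet. I'll close onto the grip.

carry_out([
  [[0,0,0],[0,0,0],212],
  [[0,0,0],[0,0,0],214],
  [[0,0,0],[0,0,0],217],
  [[0,0,0],[0,0,0],220],
  [[0,0,0],[0,0,0],235],
  [[0,0,0],[0,0,0],235],
  [[0,0,0],[0,0,0],235],
  [[0,0,0],[0,0,0],235],
], force=40)

```text
clock: 5.3
tcp_pos: [0.5585, -0.0024, 0.2705]
orientation: [0.0, 0.152, 0.988, -0.0]
wrist_force: [-1.5, -4.7, 3.6]
finger_gap: 0.0135
grip_force: 40.1
```

```bash
python3 st.py
```

```text
t 5.3 tcp [558.55  -2.43 270.46] yaw 162.5 F [-1.5  -4.71  3.56] M [-1.051  0.427  0.07 ] gap 13.46 grip 40.1 j6 0.158 Ftool [ 0.01 -4.94 -3.55]
```

carry_out([
  [[0,0,0],[0,-0.04,-0.01],235],
  [[0,0,0],[0,-0.04,-0.01],235],
  [[0,0,-2],[0,-0.04,-0.01],235],
  [[0,0,-4],[0,-0.04,-0.01],235],
  [[0,0,-6],[0,-0.04,-0.01],235],
  [[0,0,-8],[0,-0.04,-0.01],235],
  [[0,0,-10],[0,-0.04,-0.01],235],
  [[0,0,-12],[0,-0.04,-0.01],235],
], force=45)

```text
clock: 6.3
tcp_pos: [0.5586, -0.0024, 0.2702]
orientation: [-0.0, 0.047, 0.999, 0.0]
wrist_force: [-0.5, -3.1, 1.2]
finger_gap: 0.0138
grip_force: 44.1
```

```bash
python3 st.py
```

```text
t 6.3 tcp [558.56  -2.41 270.2 ] yaw 174.65 F [-0.54 -3.11  1.18] M [-0.797  0.116 -0.13 ] gap 13.82 grip 44.1 j6 -0.055 Ftool [ 0.24 -3.15 -1.18]
```

carry_out([
  [[0,0,-4],[0,-0.03,0],235],
  [[0,0,-8],[0,-0.03,0],235],
  [[0,0,-12],[0,-0.03,0],235],
  [[0,0,-16],[0,-0.03,0],235],
  [[0,0,-20],[0,-0.03,0],235],
  [[0,0,-24],[0,-0.03,0],235],
  [[0,0,-24],[0,-0.03,0],235],
  [[0,0,-24],[0,-0.03,0],235],
])

```text
clock: 7.3
tcp_pos: [0.5585, -0.0029, 0.27]
orientation: [-0.0, -0.161, 0.987, -0.0]
wrist_force: [0.9, -3.1, -0.9]
finger_gap: 0.0132
grip_force: 43.8
```

```bash
python3 st.py
```

```text
t 7.3 tcp [558.48  -2.85 269.98] yaw -161.52 F [ 0.88 -3.1  -0.94] M [-1.042 -0.092  0.046] gap 13.16 grip 43.8 j6 -0.471 Ftool [ 0.15 -3.21  0.94]
```

carry_out([
  [[0,0,0],[0.01,-0.04,0.1],235],
  [[0,0,0],[0.01,-0.04,0.3],235],
  [[0,0,0],[0.01,-0.04,0.55],235],
  [[0,0,0],[0.01,-0.04,0.8],235],
  [[0,0,0],[0.01,-0.04,1.05],235],
  [[0,0,0],[0.01,-0.04,1.25],235],
  [[0,0,0],[0.01,-0.04,1.4],235],
  [[0,0,0],[0.01,-0.04,1.4],235],
])

```text
clock: 8.3
tcp_pos: [0.5585, -0.0031, 0.2562]
orientation: [-0.0, -0.161, 0.987, 0.0]
wrist_force: [0.5, -1.9, -2.2]
finger_gap: 0.0134
grip_force: 43.9
```

```bash
python3 st.py; python3 - <<'E'
from h import *
im,d=env.read_camera('scene');np.savez('s3.npz',im=im,d=d)
cv2.imwrite('pics/s3.png',cv2.resize(im[195:305,290:370,::-1],(400,550),interpolation=2))
c=env.get_calibration('scene')
# pixel rows of axis point for heights
K=np.array([[c['fx'],0,c['cx']],[0,c['fy'],c['cy']],[0,0,1.]])
for z in [.142,.15,.16,.17,.225]:
    p=Rq(c['orientation']).T@(np.array([.5587,-.003,z])-c['origin']);p=p*[1,-1,-1]
    print(z,cv2.projectPoints(p.reshape(1,1,3),np.zeros(3),np.zeros(3),K,c['D'])[0].ravel().round(1))
E
```

```text
t 8.3 tcp [558.46  -3.09 256.21] yaw -161.49 F [ 0.5  -1.88 -2.22] M [-0.649 -0.083  0.045] gap 13.35 grip 43.9 j6 -0.472 Ftool [ 0.12 -1.94  2.22]
0.142 [322.4 254.7]
0.15 [322.4 252.1]
0.16 [322.5 248.8]
0.17 [322.5 245.5]
0.225 [322.8 226.8]
```

View pics/s3.png

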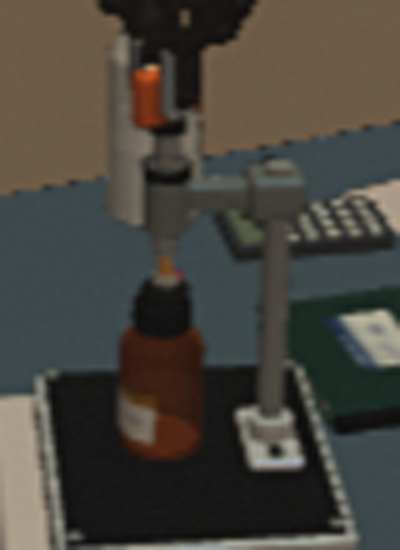

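The pad is now just above the cap (about crop row 280, px row ~251) and the section is free. From here I lower in small steps and watch the force.

carry_out([
  [[0,0,0],[0,-0.02,0.03],235],
  [[0,0,0],[0,-0.02,0.06],235],
  [[0,0,0],[0,-0.02,0.09],235],
  [[0,0,0],[0,-0.02,0.12],235],
  [[0,0,0],[0,-0.02,0.15],235],
  [[0,0,0],[0,-0.02,0.15],235],
  [[0,0,0],[0,-0.02,0.15],235],
  [[0,0,0],[0,-0.02,0.15],235],
])

```text
clock: 9.35
tcp_pos: [0.5585, -0.0033, 0.2548]
orientation: [-0.0, -0.161, 0.987, 0.0]
wrist_force: [-0.3, -0.9, -1.3]
finger_gap: 0.013
grip_force: 43.9
```

```bash
cat > st2.py <<'E'
from h import *
f=[];z=[]
for i in range(4):
    s=env.get_state();f.append(s['wrist_force']);z.append(s['tcp_pos']*1000);env.read_camera('top')
print('avgF',np.mean(f,0).round(2),'sd',np.std(f,0).round(2),'tcp',np.mean(z,0).round(2))
E
python3 st.py;python3 st2.py
```

```text
t 9.35 tcp [558.51  -3.25 254.82] yaw -161.49 F [-0.28 -0.87 -1.35] M [-0.276  0.086  0.081] gap 12.97 grip 43.9 j6 -0.473 Ftool [ 0.54 -0.73  1.35]
avgF [-0.58 -0.73 -1.57] sd [0.62 0.17 0.21] tcp [558.52  -3.27 254.82]
```

carry_out([
  [[0,0,0],[0,-0.01,0.04],235],
  [[0,0,0],[0,-0.01,0.08],235],
  [[0,0,0],[0,-0.01,0.12],235],
  [[0,0,0],[0,-0.01,0.15],235],
  [[0,0,0],[0,-0.01,0.15],235],
  [[0,0,0],[0,-0.01,0.15],235],
  [[0,0,0],[0,-0.01,0.15],235],
  [[0,0,0],[0,-0.01,0.15],235],
])

```text
clock: 10.55
tcp_pos: [0.5585, -0.0034, 0.2533]
orientation: [-0.0, -0.161, 0.987, 0.0]
wrist_force: [-0.4, -0.6, -1.1]
finger_gap: 0.0128
grip_force: 43.9
```

```bash
python3 st2.py
```

```text
avgF [-0.68 -0.59 -1.41] sd [0.54 0.31 0.53] tcp [558.56  -3.39 253.34]
```

carry_out([
  [[0,0,0],[0,0,0.03],235],
  [[0,0,0],[0,0,0.06],235],
  [[0,0,0],[0,0,0.08],235],
  [[0,0,0],[0,0,0.1],235],
  [[0,0,0],[0,0,0.1],235],
  [[0,0,0],[0,0,0.1],235],
  [[0,0,0],[0,0,0.1],235],
  [[0,0,0],[0,0,0.1],235],
])

```text
clock: 11.75
tcp_pos: [0.5586, -0.0034, 0.2524]
orientation: [0.0, -0.161, 0.987, 0.0]
wrist_force: [-1.1, -0.5, -0.9]
finger_gap: 0.0134
grip_force: 43.9
```

```bash
python3 st2.py
```

```text
avgF [-1.21 -0.5  -1.52] sd [0.12 0.38 0.4 ] tcp [558.57  -3.41 252.36]
```

Still hanging free (Fz ≈ -1.5). I continue lowering.

carry_out([
  [[0,0,0],[-0.01,0,0.04],235],
  [[0,0,0],[-0.01,0,0.08],235],
  [[0,0,0],[-0.01,0,0.12],235],
  [[0,0,0],[-0.01,0,0.15],235],
  [[0,0,0],[-0.01,0,0.15],235],
  [[0,0,0],[-0.01,0,0.15],235],
  [[0,0,0],[-0.01,0,0.15],235],
  [[0,0,0],[-0.01,0,0.15],235],
])

```text
clock: 12.95
tcp_pos: [0.5587, -0.0034, 0.251]
orientation: [0.0, -0.161, 0.987, -0.0]
wrist_force: [-2.0, 0.4, 3.4]
finger_gap: 0.0125
grip_force: 44.5
```

```bash
python3 st2.py
```

```text
avgF [-1.98  0.11  3.53] sd [0.22 0.21 0.71] tcp [558.74  -3.41 251.01]
```

carry_out([
  [[0,0,0],[0.02,0,0.02],235],
  [[0,0,0],[0.02,0,0.04],235],
  [[0,0,0],[0.02,0,0.055],235],
  [[0,0,4],[0.02,0,0.055],235],
  [[0,0,8],[0.02,0,0.055],235],
  [[0,0,12],[0.02,0,0.055],235],
  [[0,0,12],[0.02,0,0.055],235],
  [[0,0,12],[0.02,0,0.055],235],
])

```text
clock: 14.15
tcp_pos: [0.5586, -0.0033, 0.2506]
orientation: [0.0, -0.057, 0.998, 0.0]
wrist_force: [-1.7, 0.2, 5.6]
finger_gap: 0.013
grip_force: 44.8
```

```bash
python3 st2.py; python3 st.py
```

```text
avgF [-1.57  0.43  5.44] sd [0.4  0.4  0.22] tcp [558.62  -3.28 250.55]
t 14.35 tcp [558.63  -3.31 250.55] yaw -173.44 F [-1.46  1.01  5.11] M [ 0.226  0.446 -0.079] gap 13.36 grip 44.8 j6 -0.264 Ftool [ 1.33  1.17 -5.11]
```

Pad force is about 6.9 N. I'll twist clockwise to lock while holding this height.

carry_out([
  [[0,0,3],[0,0,0],235],
  [[0,0,6],[0,0,0],235],
  [[0,0,9],[0,0,0],235],
  [[0,0,12],[0,0,0],235],
  [[0,0,15],[0,0,0],235],
  [[0,0,18],[0,0,0],235],
  [[0,0,20],[0,0,0],235],
  [[0,0,20],[0,0,0],235],
])

```text
clock: 15.35
tcp_pos: [0.5585, -0.0027, 0.2505]
orientation: [0.0, 0.117, 0.993, 0.001]
wrist_force: [-2.1, 2.7, 6.1]
finger_gap: 0.0133
grip_force: 44.8
```

```bash
python3 st2.py; python3 st.py
```

```text
avgF [-2.14  2.59  5.14] sd [0.46 0.65 0.55] tcp [558.47  -2.76 250.53]
t 15.55 tcp [558.49  -2.75 250.52] yaw 166.59 F [-2.    2.67  5.07] M [ 0.484  0.439 -0.016] gap 13.15 grip 44.8 j6 0.085 Ftool [ 2.57  2.14 -5.06]
```

carry_out([
  [[0,0,1.5],[0.01,0.02,0],235],
  [[0,0,3],[0.01,0.02,0],235],
  [[0,0,4],[0.01,0.02,0],235],
  [[0,0,5],[0.01,0.02,0],235],
  [[0,0,6],[0.01,0.02,0],235],
  [[0,0,6],[0.01,0.02,0],235],
  [[0,0,6],[0.01,0.02,0],235],
  [[0,0,6],[0.01,0.02,0],235],
])

```text
clock: 16.55
tcp_pos: [0.5586, -0.0025, 0.2505]
orientation: [0.0, 0.168, 0.986, 0.001]
wrist_force: [-1.1, 3.4, 5.3]
finger_gap: 0.0134
grip_force: 44.8
```

```bash
python3 st.py
```

```text
t 16.55 tcp [558.58  -2.47 250.53] yaw 160.61 F [-1.13  3.42  5.32] M [0.486 0.413 0.18 ] gap 13.4 grip 44.8 j6 0.189 Ftool [ 2.2   2.86 -5.31]
```

carry_out([
  [[0,0,0.3],[0,0,0],235],
  [[0,0,0.6],[0,0,0],235],
  [[0,0,0.9],[0,0,0],235],
  [[0,0,1],[0,0,0],235],
  [[0,0,1],[0,0,0],235],
  [[0,0,1],[0,0,0],235],
  [[0,0,1],[0,0,0],235],
  [[0,0,1],[0,0,0],235],
])

```text
clock: 17.55
tcp_pos: [0.5586, -0.0023, 0.2505]
orientation: [0.0, 0.177, 0.984, 0.001]
wrist_force: [-0.7, 4.0, 5.2]
finger_gap: 0.013
grip_force: 44.9
```

```bash
python3 st.py
```

```text
t 17.55 tcp [558.64  -2.25 250.52] yaw 159.63 F [-0.74  3.99  5.24] M [0.58  0.351 0.268] gap 13.0 grip 44.9 j6 0.207 Ftool [ 2.08  3.49 -5.24]
```

carry_out([
  [[0,0,0.3],[0,0.01,0],235],
  [[0,0,0.6],[0,0.02,0],235],
  [[0,0,0.9],[0,0.02,0],235],
  [[0,0,1],[0,0.02,0],235],
  [[0,0,1],[0,0.02,0],235],
  [[0,0,1],[0,0.02,0],235],
  [[0,0,1],[0,0.02,0],235],
  [[0,0,1],[0,0.02,0],235],
])

```text
clock: 18.55
tcp_pos: [0.5587, -0.002, 0.2505]
orientation: [0.0, 0.185, 0.983, 0.001]
wrist_force: [-0.6, 4.3, 4.0]
finger_gap: 0.0134
grip_force: 44.9
```

```bash
python3 st.py
```

```text
t 18.55 tcp [558.72  -2.03 250.54] yaw 158.63 F [-0.6   4.31  3.99] M [0.511 0.365 0.26 ] gap 13.4 grip 44.9 j6 0.225 Ftool [ 2.13  3.81 -3.98]
```

carry_out([
  [[0,0,0.3],[0,0.02,0],235],
  [[0,0,0.6],[0,0.03,0],235],
  [[0,0,0.9],[0,0.03,0],235],
  [[0,0,1],[0,0.03,0],235],
  [[0,0,1],[0,0.03,0],235],
  [[0,0,1],[0,0.03,0],235],
  [[0,0,1],[0,0.03,0],235],
  [[0,0,1],[0,0.03,0],235],
])

```text
clock: 19.55
tcp_pos: [0.5587, -0.0021, 0.2505]
orientation: [0.0, 0.194, 0.981, 0.001]
wrist_force: [-1.5, 2.7, 5.8]
finger_gap: 0.0133
grip_force: 44.9
```

```bash
python3 st.py
```

```text
t 19.55 tcp [558.71  -2.09 250.54] yaw 157.62 F [-1.53  2.65  5.76] M [0.313 0.418 0.279] gap 13.34 grip 44.9 j6 0.243 Ftool [ 2.42  1.88 -5.76]
```

carry_out([
  [[0,0,0.3],[0,0,0],235],
  [[0,0,0.6],[0,0,0],235],
  [[0,0,0.8],[0,0,0],235],
  [[0,0,0.8],[0,0,0],235],
  [[0,0,0.8],[0,0,0],235],
  [[0,0,0.8],[0,0,0],235],
  [[0,0,0.8],[0,0,0],235],
  [[0,0,0.8],[0,0,0],235],
])

```text
clock: 20.55
tcp_pos: [0.5587, -0.0021, 0.2505]
orientation: [0.0, 0.201, 0.98, 0.0]
wrist_force: [-1.8, 3.0, 4.4]
finger_gap: 0.0134
grip_force: 45.6
```

```bash
python3 st.py
```

```text
t 20.55 tcp [558.7   -2.08 250.54] yaw 156.86 F [-1.84  2.98  4.43] M [0.36  0.371 0.589] gap 13.37 grip 45.6 j6 0.256 Ftool [ 2.86  2.02 -4.43]
```

Torque rose from 0.28 to 0.59 N·m, which looks like the stop. I'll do one small confirming nudge, relax it, and then release.

carry_out([
  [[0,0,0.1],[0,0,0],235],
  [[0,0,0.2],[0,0,0],235],
  [[0,0,0.3],[0,0,0],235],
  [[0,0,0.3],[0,0,0],235],
  [[0,0,0.3],[0,0,0],235],
  [[0,0,0.3],[0,0,0],235],
  [[0,0,0.3],[0,0,0],235],
  [[0,0,0.3],[0,0,0],235],
])

```text
clock: 21.55
tcp_pos: [0.5587, -0.0021, 0.2505]
orientation: [0.0, 0.203, 0.979, 0.0]
wrist_force: [-1.6, 2.4, 5.8]
finger_gap: 0.0134
grip_force: 46.3
```

```bash
python3 st.py
```

```text
t 21.55 tcp [558.71  -2.06 250.54] yaw 156.58 F [-1.63  2.35  5.77] M [0.293 0.446 0.738] gap 13.39 grip 46.3 j6 0.261 Ftool [ 2.43  1.51 -5.77]
```

carry_out([
  [[0,0,-0.3],[0,0,0],235],
  [[0,0,-0.3],[0,0,0],235],
  [[0,0,-0.3],[0,0,0],205],
  [[0,0,-0.3],[0,0,0],180],
  [[0,0,-0.3],[0,0,0],130],
  [[0,0,-0.3],[0,0,0],60],
  [[0,0,-0.3],[0,0,0],0],
  [[0,0,-0.3],[0,0,0],0],
])

```text
clock: 22.55
tcp_pos: [0.5587, -0.0028, 0.2503]
orientation: [0.0, 0.202, 0.979, 0.0]
wrist_force: [-0.0, 0.5, -0.9]
finger_gap: 0.0852
grip_force: 0.0
```

carry_out([
  [[0,0,0],[0,0,-0.5],0],
  [[0,0,0],[0,0,-2],0],
  [[0,0,0],[0,0,-4],0],
  [[0,0,0],[0,0,-6],0],
  [[0,0,0],[0,0,-8],0],
  [[0,0,0],[0,0,-10],0],
  [[0,0,0],[0,0,-12],0],
  [[0,0,0],[0,0,-12],0],
])

```text
clock: 23.55
tcp_pos: [0.5594, -0.0029, 0.3728]
orientation: [0.002, 0.202, 0.979, 0.0]
wrist_force: [0.6, 0.7, 0.0]
finger_gap: 0.0851
grip_force: 0.0
```

```bash
python3 st.py; python3 - <<'E'
from m import *
c=env.get_calibration('wrist');im,d=env.read_camera('wrist');np.savez('w4.npz',im=im,d=d,o=c['origin'],q=c['orientation'])
sc,_=env.read_camera('scene')
cv2.imwrite('pics/f.png',np.hstack([cv2.resize(sc[195:305,290:370,::-1],(400,550),interpolation=2),cv2.resize(im[100:350,230:410,::-1],(396,550))]))
grip('w4.npz',(260,150,380,350))
E
```

```text
t 23.55 tcp [559.41  -2.87 372.84] yaw 156.71 F [0.62 0.65 0.04] M [-0.053  0.011 -0.008] gap 85.12 grip 0.0 j6 0.258 Ftool [-0.31  0.85 -0.04]
ztop 0.27698288798164294 hist (array([  1,   0,   0,   0,   1,   0,   0,   0,   0,   2,  28,  32,  33,
        35, 233, 793,   0,   0,   0,   0,   0,   0,   0]), array([0.2  , 0.205, 0.21 , 0.215, 0.22 , 0.225, 0.23 , 0.235, 0.24 ,
       0.245, 0.25 , 0.255, 0.26 , 0.265, 0.27 , 0.275, 0.28 , 0.285,
       0.29 , 0.295, 0.3  , 0.305, 0.31 , 0.315]))
top face 0.5598119506835938 -0.002478792190551758 14.247746467590332 42.06672668457031 68.73001098632812 1011 [ 0.56013256 -0.00250602]
dir deg -21.078558
```

View pics/f.png

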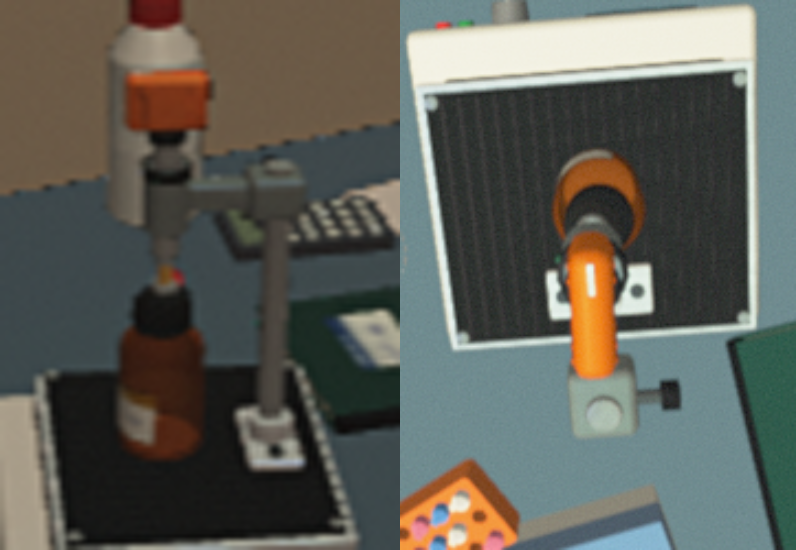

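The pad sits on the cap (about px (322,251)), the bottle is upright and unmoved, and the grip has turned about 4.5° past its starting angle. That matches the lock stop, so I'm handing in.

```bash
python3 -c "
from workcell import env
print(env.hand_in())"
```

```text
the job is handed in; nothing more can be done
None
```

I handed the job in at about 24 s with the bottle held down: pad force was about 7 N before locking, the grip was turned clockwise until torque rose sharply at its stop (0.74 N·m), and the final pictures show the bottle upright and unmoved with the arm clear; no verdict came back.

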